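# Move the paint pots from the mixing rack to the painting rack, in order

## Task

Move the row of four paint pots from the light mixing rack to the empty dark painting rack, keeping their order: the pot at the mixing rack's red-painted end goes into the seat beside the painting rack's red peg, the next pot into the next seat, and so on to the seat farthest from the peg. Keep the pots upright, set each one down into its seat instead of dropping it, and leave all four standing there.

Things in the scene. Friction and masses are not known exactly. Their poses are not given: they have to be found in the camera images.
- pot_yellow_center (a point): Centre (half-way up) of the yellow paint pot: a loose closed round jar, 50 mm in diameter, 66 mm tall, about 160 g, yellow all over but for a white paper band, lid uppermost. z axis up. It starts upright on the drip disc of its own colour in the light wooden mixing rack, its underside 33 mm below this point.
- pot_black_center (a point): Centre (half-way up) of the black paint pot: a loose closed round jar, 50 mm in diameter, 66 mm tall, about 160 g, black all over but for a white paper band, lid uppermost. z axis up. It starts upright on the drip disc of its own colour in the light wooden mixing rack, its underside 33 mm below this point.
- pot_white_center (a point): Centre (half-way up) of the white paint pot: a loose closed round jar, 50 mm in diameter, 66 mm tall, about 160 g, white all over but for a white paper band, lid uppermost. z axis up. It starts upright on the drip disc of its own colour in the light wooden mixing rack, its underside 33 mm below this point.
- pot_green_center (a point): Centre (half-way up) of the green paint pot: a loose closed round jar, 50 mm in diameter, 66 mm tall, about 160 g, green all over but for a white paper band, lid uppermost. z axis up. It starts upright on the drip disc of its own colour in the light wooden mixing rack, its underside 33 mm below this point.
- disc_yellow: Yellow drip disc, 65 mm across, 3 mm thick, fixed in the mixing rack under the yellow pot: a yellow ring round its foot that stays and marks where it stood. Origin: centre of the underside; y along the row towards the rack's red-painted end, which is always at the robot's left (+y). Discs in a straight row 82 mm apart, colours in any order; disc top 19 mm, rack top 22 mm above the table.
- disc_black: Black drip disc, 65 mm across, 3 mm thick, fixed in the mixing rack under the black pot: a black ring round its foot that stays and marks where it stood. Origin: centre of the underside; y along the row towards the rack's red-painted end, which is always at the robot's left (+y). Discs in a straight row 82 mm apart, colours in any order; disc top 19 mm, rack top 22 mm above the table.
- disc_white: White drip disc, 65 mm across, 3 mm thick, fixed in the mixing rack under the white pot: a white ring round its foot that stays and marks where it stood. Origin: centre of the underside; y along the row towards the rack's red-painted end, which is always at the robot's left (+y). Discs in a straight row 82 mm apart, colours in any order; disc top 19 mm, rack top 22 mm above the table.
- disc_green: Green drip disc, 65 mm across, 3 mm thick, fixed in the mixing rack under the green pot: a green ring round its foot that stays and marks where it stood. Origin: centre of the underside; y along the row towards the rack's red-painted end, which is always at the robot's left (+y). Discs in a straight row 82 mm apart, colours in any order; disc top 19 mm, rack top 22 mm above the table.
- painting_rack: Dark wooden rack, fixed, 84 (x) by 420 (y) mm, top 22 mm above the table. Origin: centre of the underside, on the table; y along it, to the robot's left. Four empty round seats at x = 0, y = +123, +41, -41, -123 mm: cork-lined recesses 69 mm across, 6 mm deep, floor 16 mm above the table (a standing pot's centre: 49 mm). Nearer or farther than the mixing rack. A brush lies along its +x edge.
- red_peg: Red knobbed peg fixed on top of the painting rack at one end or the other, 190 mm from the rack's centre along its length; 26 mm across, 41 mm tall. It marks the seat to count from. Origin: centre of its underside. The other end has only a low steel stub.
Things that resemble listed ones, but are neither listed nor needed, are in the scene too. What is shaped like the part that bears pot_black_center but pink is not meant. Of the things shaped like the part that bears pot_green_center, the green one is meant.

How it is judged (in metres and radians):
At the end, for the whole second after the job is handed in: Each pot stands upright (0.1 rad), released, at rest, on the floor of its seat (within 12 mm along and across the rack, 4 mm in height): the seat whose place from the red peg equals the place of the pot's own disc from the mixing rack's red (left, +y) end (((y of red_peg in the frame of painting_rack above 0 m and y of pot_yellow_center in the frame of painting_rack between 0.111 and 0.135 m and y of each of disc_black, disc_white, disc_green in the frame of disc_yellow below 0 m) or (y of red_peg in the frame of painting_rack below 0 m and y of pot_yellow_center in the frame of painting_rack between -0.135 and -0.111 m and y of each of disc_black, disc_white, disc_green in the frame of disc_yellow below 0 m) or (y of red_peg in the frame of painting_rack above 0 m and y of pot_yellow_center in the frame of painting_rack between 0.029 and 0.053 m and y of disc_black in the frame of disc_yellow above 0 m and y of each of disc_white, disc_green in the frame of disc_yellow below 0 m) or (y of red_peg in the frame of painting_rack below 0 m and y of pot_yellow_center in the frame of painting_rack between -0.053 and -0.029 m and y of disc_black in the frame of disc_yellow above 0 m and y of each of disc_white, disc_green in the frame of disc_yellow below 0 m) or (y of red_peg in the frame of painting_rack above 0 m and y of pot_yellow_center in the frame of painting_rack between 0.029 and 0.053 m and y of each of disc_black, disc_green in the frame of disc_yellow below 0 m and y of disc_white in the frame of disc_yellow above 0 m) or (y of red_peg in the frame of painting_rack below 0 m and y of pot_yellow_center in the frame of painting_rack between -0.053 and -0.029 m and y of each of disc_black, disc_green in the frame of disc_yellow below 0 m and y of disc_white in the frame of disc_yellow above 0 m) or (y of red_peg in the frame of painting_rack above 0 m and y of pot_yellow_center in the frame of painting_rack between 0.029 and 0.053 m and y of each of disc_black, disc_white in the frame of disc_yellow below 0 m and y of disc_green in the frame of disc_yellow above 0 m) or (y of red_peg in the frame of painting_rack below 0 m and y of pot_yellow_center in the frame of painting_rack between -0.053 and -0.029 m and y of each of disc_black, disc_white in the frame of disc_yellow below 0 m and y of disc_green in the frame of disc_yellow above 0 m) or (y of red_peg in the frame of painting_rack above 0 m and y of pot_yellow_center in the frame of painting_rack between -0.053 and -0.029 m and y of each of disc_black, disc_white in the frame of disc_yellow above 0 m and y of disc_green in the frame of disc_yellow below 0 m) or (y of red_peg in the frame of painting_rack below 0 m and y of pot_yellow_center in the frame of painting_rack between 0.029 and 0.053 m and y of each of disc_black, disc_white in the frame of disc_yellow above 0 m and y of disc_green in the frame of disc_yellow below 0 m) or (y of red_peg in the frame of painting_rack above 0 m and y of pot_yellow_center in the frame of painting_rack between -0.053 and -0.029 m and y of each of disc_black, disc_green in the frame of disc_yellow above 0 m and y of disc_white in the frame of disc_yellow below 0 m) or (y of red_peg in the frame of painting_rack below 0 m and y of pot_yellow_center in the frame of painting_rack between 0.029 and 0.053 m and y of each of disc_black, disc_green in the frame of disc_yellow above 0 m and y of disc_white in the frame of disc_yellow below 0 m) or (y of red_peg in the frame of painting_rack above 0 m and y of pot_yellow_center in the frame of painting_rack between -0.053 and -0.029 m and y of disc_black in the frame of disc_yellow below 0 m and y of each of disc_white, disc_green in the frame of disc_yellow above 0 m) or (y of red_peg in the frame of painting_rack below 0 m and y of pot_yellow_center in the frame of painting_rack between 0.029 and 0.053 m and y of disc_black in the frame of disc_yellow below 0 m and y of each of disc_white, disc_green in the frame of disc_yellow above 0 m) or (y of red_peg in the frame of painting_rack above 0 m and y of pot_yellow_center in the frame of painting_rack between -0.135 and -0.111 m and y of each of disc_black, disc_white, disc_green in the frame of disc_yellow above 0 m) or (y of red_peg in the frame of painting_rack below 0 m and y of pot_yellow_center in the frame of painting_rack between 0.111 and 0.135 m and y of each of disc_black, disc_white, disc_green in the frame of disc_yellow above 0 m)) and x of pot_yellow_center in the frame of painting_rack between -0.012 and 0.012 m and z of pot_yellow_center in the frame of painting_rack between 0.045 and 0.053 m and angle between each of pot_yellow_center, pot_black_center, pot_white_center, pot_green_center's own z axis and vertical below 0.1 rad and linear speed of each of pot_yellow, pot_black, pot_white, pot_green below 0.02 m/s and contact force between each of pot_yellow, pot_black, pot_white, pot_green and the fingers below 0.05 N and ((y of red_peg in the frame of painting_rack above 0 m and y of pot_black_center in the frame of painting_rack between 0.111 and 0.135 m and y of each of disc_yellow, disc_white, disc_green in the frame of disc_black below 0 m) or (y of red_peg in the frame of painting_rack below 0 m and y of pot_black_center in the frame of painting_rack between -0.135 and -0.111 m and y of each of disc_yellow, disc_white, disc_green in the frame of disc_black below 0 m) or (y of red_peg in the frame of painting_rack above 0 m and y of pot_black_center in the frame of painting_rack between 0.029 and 0.053 m and y of disc_yellow in the frame of disc_black above 0 m and y of each of disc_white, disc_green in the frame of disc_black below 0 m) or (y of red_peg in the frame of painting_rack below 0 m and y of pot_black_center in the frame of painting_rack between -0.053 and -0.029 m and y of disc_yellow in the frame of disc_black above 0 m and y of each of disc_white, disc_green in the frame of disc_black below 0 m) or (y of red_peg in the frame of painting_rack above 0 m and y of pot_black_center in the frame of painting_rack between 0.029 and 0.053 m and y of each of disc_yellow, disc_green in the frame of disc_black below 0 m and y of disc_white in the frame of disc_black above 0 m) or (y of red_peg in the frame of painting_rack below 0 m and y of pot_black_center in the frame of painting_rack between -0.053 and -0.029 m and y of each of disc_yellow, disc_green in the frame of disc_black below 0 m and y of disc_white in the frame of disc_black above 0 m) or (y of red_peg in the frame of painting_rack above 0 m and y of pot_black_center in the frame of painting_rack between 0.029 and 0.053 m and y of each of disc_yellow, disc_white in the frame of disc_black below 0 m and y of disc_green in the frame of disc_black above 0 m) or (y of red_peg in the frame of painting_rack below 0 m and y of pot_black_center in the frame of painting_rack between -0.053 and -0.029 m and y of each of disc_yellow, disc_white in the frame of disc_black below 0 m and y of disc_green in the frame of disc_black above 0 m) or (y of red_peg in the frame of painting_rack above 0 m and y of pot_black_center in the frame of painting_rack between -0.053 and -0.029 m and y of each of disc_yellow, disc_white in the frame of disc_black above 0 m and y of disc_green in the frame of disc_black below 0 m) or (y of red_peg in the frame of painting_rack below 0 m and y of pot_black_center in the frame of painting_rack between 0.029 and 0.053 m and y of each of disc_yellow, disc_white in the frame of disc_black above 0 m and y of disc_green in the frame of disc_black below 0 m) or (y of red_peg in the frame of painting_rack above 0 m and y of pot_black_center in the frame of painting_rack between -0.053 and -0.029 m and y of each of disc_yellow, disc_green in the frame of disc_black above 0 m and y of disc_white in the frame of disc_black below 0 m) or (y of red_peg in the frame of painting_rack below 0 m and y of pot_black_center in the frame of painting_rack between 0.029 and 0.053 m and y of each of disc_yellow, disc_green in the frame of disc_black above 0 m and y of disc_white in the frame of disc_black below 0 m) or (y of red_peg in the frame of painting_rack above 0 m and y of pot_black_center in the frame of painting_rack between -0.053 and -0.029 m and y of disc_yellow in the frame of disc_black below 0 m and y of each of disc_white, disc_green in the frame of disc_black above 0 m) or (y of red_peg in the frame of painting_rack below 0 m and y of pot_black_center in the frame of painting_rack between 0.029 and 0.053 m and y of disc_yellow in the frame of disc_black below 0 m and y of each of disc_white, disc_green in the frame of disc_black above 0 m) or (y of red_peg in the frame of painting_rack above 0 m and y of pot_black_center in the frame of painting_rack between -0.135 and -0.111 m and y of each of disc_yellow, disc_white, disc_green in the frame of disc_black above 0 m) or (y of red_peg in the frame of painting_rack below 0 m and y of pot_black_center in the frame of painting_rack between 0.111 and 0.135 m and y of each of disc_yellow, disc_white, disc_green in the frame of disc_black above 0 m)) and x of pot_black_center in the frame of painting_rack between -0.012 and 0.012 m and z of pot_black_center in the frame of painting_rack between 0.045 and 0.053 m and ((y of red_peg in the frame of painting_rack above 0 m and y of pot_white_center in the frame of painting_rack between 0.111 and 0.135 m and y of each of disc_yellow, disc_black, disc_green in the frame of disc_white below 0 m) or (y of red_peg in the frame of painting_rack below 0 m and y of pot_white_center in the frame of painting_rack between -0.135 and -0.111 m and y of each of disc_yellow, disc_black, disc_green in the frame of disc_white below 0 m) or (y of red_peg in the frame of painting_rack above 0 m and y of pot_white_center in the frame of painting_rack between 0.029 and 0.053 m and y of disc_yellow in the frame of disc_white above 0 m and y of each of disc_black, disc_green in the frame of disc_white below 0 m) or (y of red_peg in the frame of painting_rack below 0 m and y of pot_white_center in the frame of painting_rack between -0.053 and -0.029 m and y of disc_yellow in the frame of disc_white above 0 m and y of each of disc_black, disc_green in the frame of disc_white below 0 m) or (y of red_peg in the frame of painting_rack above 0 m and y of pot_white_center in the frame of painting_rack between 0.029 and 0.053 m and y of each of disc_yellow, disc_green in the frame of disc_white below 0 m and y of disc_black in the frame of disc_white above 0 m) or (y of red_peg in the frame of painting_rack below 0 m and y of pot_white_center in the frame of painting_rack between -0.053 and -0.029 m and y of each of disc_yellow, disc_green in the frame of disc_white below 0 m and y of disc_black in the frame of disc_white above 0 m) or (y of red_peg in the frame of painting_rack above 0 m and y of pot_white_center in the frame of painting_rack between 0.029 and 0.053 m and y of each of disc_yellow, disc_black in the frame of disc_white below 0 m and y of disc_green in the frame of disc_white above 0 m) or (y of red_peg in the frame of painting_rack below 0 m and y of pot_white_center in the frame of painting_rack between -0.053 and -0.029 m and y of each of disc_yellow, disc_black in the frame of disc_white below 0 m and y of disc_green in the frame of disc_white above 0 m) or (y of red_peg in the frame of painting_rack above 0 m and y of pot_white_center in the frame of painting_rack between -0.053 and -0.029 m and y of each of disc_yellow, disc_black in the frame of disc_white above 0 m and y of disc_green in the frame of disc_white below 0 m) or (y of red_peg in the frame of painting_rack below 0 m and y of pot_white_center in the frame of painting_rack between 0.029 and 0.053 m and y of each of disc_yellow, disc_black in the frame of disc_white above 0 m and y of disc_green in the frame of disc_white below 0 m) or (y of red_peg in the frame of painting_rack above 0 m and y of pot_white_center in the frame of painting_rack between -0.053 and -0.029 m and y of each of disc_yellow, disc_green in the frame of disc_white above 0 m and y of disc_black in the frame of disc_white below 0 m) or (y of red_peg in the frame of painting_rack below 0 m and y of pot_white_center in the frame of painting_rack between 0.029 and 0.053 m and y of each of disc_yellow, disc_green in the frame of disc_white above 0 m and y of disc_black in the frame of disc_white below 0 m) or (y of red_peg in the frame of painting_rack above 0 m and y of pot_white_center in the frame of painting_rack between -0.053 and -0.029 m and y of disc_yellow in the frame of disc_white below 0 m and y of each of disc_black, disc_green in the frame of disc_white above 0 m) or (y of red_peg in the frame of painting_rack below 0 m and y of pot_white_center in the frame of painting_rack between 0.029 and 0.053 m and y of disc_yellow in the frame of disc_white below 0 m and y of each of disc_black, disc_green in the frame of disc_white above 0 m) or (y of red_peg in the frame of painting_rack above 0 m and y of pot_white_center in the frame of painting_rack between -0.135 and -0.111 m and y of each of disc_yellow, disc_black, disc_green in the frame of disc_white above 0 m) or (y of red_peg in the frame of painting_rack below 0 m and y of pot_white_center in the frame of painting_rack between 0.111 and 0.135 m and y of each of disc_yellow, disc_black, disc_green in the frame of disc_white above 0 m)) and x of pot_white_center in the frame of painting_rack between -0.012 and 0.012 m and z of pot_white_center in the frame of painting_rack between 0.045 and 0.053 m and ((y of red_peg in the frame of painting_rack above 0 m and y of pot_green_center in the frame of painting_rack between 0.111 and 0.135 m and y of each of disc_yellow, disc_black, disc_white in the frame of disc_green below 0 m) or (y of red_peg in the frame of painting_rack below 0 m and y of pot_green_center in the frame of painting_rack between -0.135 and -0.111 m and y of each of disc_yellow, disc_black, disc_white in the frame of disc_green below 0 m) or (y of red_peg in the frame of painting_rack above 0 m and y of pot_green_center in the frame of painting_rack between 0.029 and 0.053 m and y of disc_yellow in the frame of disc_green above 0 m and y of each of disc_black, disc_white in the frame of disc_green below 0 m) or (y of red_peg in the frame of painting_rack below 0 m and y of pot_green_center in the frame of painting_rack between -0.053 and -0.029 m and y of disc_yellow in the frame of disc_green above 0 m and y of each of disc_black, disc_white in the frame of disc_green below 0 m) or (y of red_peg in the frame of painting_rack above 0 m and y of pot_green_center in the frame of painting_rack between 0.029 and 0.053 m and y of each of disc_yellow, disc_white in the frame of disc_green below 0 m and y of disc_black in the frame of disc_green above 0 m) or (y of red_peg in the frame of painting_rack below 0 m and y of pot_green_center in the frame of painting_rack between -0.053 and -0.029 m and y of each of disc_yellow, disc_white in the frame of disc_green below 0 m and y of disc_black in the frame of disc_green above 0 m) or (y of red_peg in the frame of painting_rack above 0 m and y of pot_green_center in the frame of painting_rack between 0.029 and 0.053 m and y of each of disc_yellow, disc_black in the frame of disc_green below 0 m and y of disc_white in the frame of disc_green above 0 m) or (y of red_peg in the frame of painting_rack below 0 m and y of pot_green_center in the frame of painting_rack between -0.053 and -0.029 m and y of each of disc_yellow, disc_black in the frame of disc_green below 0 m and y of disc_white in the frame of disc_green above 0 m) or (y of red_peg in the frame of painting_rack above 0 m and y of pot_green_center in the frame of painting_rack between -0.053 and -0.029 m and y of each of disc_yellow, disc_black in the frame of disc_green above 0 m and y of disc_white in the frame of disc_green below 0 m) or (y of red_peg in the frame of painting_rack below 0 m and y of pot_green_center in the frame of painting_rack between 0.029 and 0.053 m and y of each of disc_yellow, disc_black in the frame of disc_green above 0 m and y of disc_white in the frame of disc_green below 0 m) or (y of red_peg in the frame of painting_rack above 0 m and y of pot_green_center in the frame of painting_rack between -0.053 and -0.029 m and y of each of disc_yellow, disc_white in the frame of disc_green above 0 m and y of disc_black in the frame of disc_green below 0 m) or (y of red_peg in the frame of painting_rack below 0 m and y of pot_green_center in the frame of painting_rack between 0.029 and 0.053 m and y of each of disc_yellow, disc_white in the frame of disc_green above 0 m and y of disc_black in the frame of disc_green below 0 m) or (y of red_peg in the frame of painting_rack above 0 m and y of pot_green_center in the frame of painting_rack between -0.053 and -0.029 m and y of disc_yellow in the frame of disc_green below 0 m and y of each of disc_black, disc_white in the frame of disc_green above 0 m) or (y of red_peg in the frame of painting_rack below 0 m and y of pot_green_center in the frame of painting_rack between 0.029 and 0.053 m and y of disc_yellow in the frame of disc_green below 0 m and y of each of disc_black, disc_white in the frame of disc_green above 0 m) or (y of red_peg in the frame of painting_rack above 0 m and y of pot_green_center in the frame of painting_rack between -0.135 and -0.111 m and y of each of disc_yellow, disc_black, disc_white in the frame of disc_green above 0 m) or (y of red_peg in the frame of painting_rack below 0 m and y of pot_green_center in the frame of painting_rack between 0.111 and 0.135 m and y of each of disc_yellow, disc_black, disc_white in the frame of disc_green above 0 m)) and x of pot_green_center in the frame of painting_rack between -0.012 and 0.012 m and z of pot_green_center in the frame of painting_rack between 0.045 and 0.053 m); the robot touches nothing.
It fails at once if a pot is tipped more than 0.5 rad (angle between any of pot_yellow_center, pot_black_center, pot_white_center, pot_green_center's own z axis and vertical above 0.5 rad).
It fails at once if a pot is dropped: touched by nothing while its centre is more than 80 mm above the table (about 30 mm above its place in a rack) ((height (world z) of pot_yellow_center above 0.08 m and contact force between pot_yellow and anything else below 0.01 N) or (height (world z) of pot_black_center above 0.08 m and contact force between pot_black and anything else below 0.01 N) or (height (world z) of pot_white_center above 0.08 m and contact force between pot_white and anything else below 0.01 N) or (height (world z) of pot_green_center above 0.08 m and contact force between pot_green and anything else below 0.01 N)).
It also fails if it takes over 96 s, if anything falls off the work surface, if the arm or the gripper's body presses on something with over 40 N, if the wrist force passes 120 N, or if a joint passes its speed limit or range.

## Robot

A 7-joint arm with a two-finger parallel gripper is mounted at the origin on the work surface. World frame = base frame: x ahead of the robot, y to its left, z up, the work surface at z = 0. Lengths are in mm, angles in rad, forces in N, time in s.
With the tool pointing down it reaches from about 400 to 875 mm from the base axis. Payload 4.4 kg.
Tool frame: the origin (TCP) lies at the very end of the fingers, on their centre line; the grasp point (between the pads) lies 19 mm behind it; z points along the fingers, y is the line along which they close (so a half turn about z gives the same grasp; the last joint's range is limited). The gripper opens to 85 mm and grips with 20 to 120 N. Pads are 22 mm wide; open, the fingers measure 114 mm over their backs; the gripper's body (76 mm by 85 mm) begins 54 mm behind the grasp point. The pads swing forward as they close: fully open they stand 13 mm farther back than shut.
Start: joints at [1.192, 0.628, 0.038, 1.517, -0.027, 0.996, -0.02], TCP at [200.048, -618.465, 231.313] pointing down, gripper open.
Joint ranges: [-3.06, 3.06], [-0.37, 2.12], [-1.25, 1.32], [0.18, 2.47], [-1.1, 4.24], [0.23, 1.98], [-2.94, 2.94]. Speed limits (rad/s): [2.57, 2.57, 3.14, 3.14, 3.14, 3.14, 3.14].

## Interface

Orientations are given as [roll, pitch, yaw] about the fixed x, y, z axes, in that order (R = Rz(yaw) Ry(pitch) Rx(roll)).
In Python, from cell import ctrl gives the robot as it stands.
- The arm moves only by the tool step_arm, never from a script. Its argument "series" is a list that holds one entry, the list of rows, each a list of 7 numbers: the turn, a rotation vector about the tool's x, y, z as a fraction of full scale, then the shift along the tool's x, y, z as a fraction of full scale, then the closure, from 0 (fully open) to 1 (shut). In form: [[[ax, ay, az, tx, ty, tz, gripper], ...]]. A call has 1 to 12 rows; each row shifts and turns the commanded pose from where the row before left it, along the tool's axes as they then stand; what a row does not reach is not made up. Full scale, the value 1, is 150 mm for a shift and 45 degrees for a turn. A row lasts 1/10 s, in which the tool goes at most 50 mm and 8.59 degrees, less where a joint would pass 70% of its speed; a pose out of reach is approached as far as the arm can. A call with a number of a shift or a turn outside -1 to 1 is refused whole. A call with a gripper value outside its range is refused whole. The fingers move at their own pace and stop on an object; the grip force is fixed at half the most. Time passes only in rows, so rows that do not move let the fingers close. It gives the time, the measured TCP pose, the force, the opening and the grip force at its end, in the units of the state.
- ctrl.read_state(): the state, without advancing time (a new reading comes with each control period).
- ctrl.get_image(name): name is "side" or "top"; returns a dict with "img" (420x560x3 uint8, red, green, blue), "fx", "fy", "cx", "cy" (pixels), "R" (3x3) and "t" (3): a world point X has camera coordinates R X + t. Camera axes: x right, y down, z forward; pixel columns grow to the right and rows downward; lengths in mm; the calibration is good to about 2 mm. A picture is of the moment at which its call begins. There is no depth.
- ctrl.finish_job(): hands the job in; it is judged then, once.
Trained networks look in a picture, given as the dict that the camera call returned (one of the last four; its "shot" number tells which), for a name from the list of things; names that differ only in an ending like _2 or _b are one class to them, and where a whole thing is asked for, a point or a joint stands for the part that bears it (a point fixed in the world has none). Each returns a list of dicts, best first, with "score" (0 to 1); they miss things now and then, are a little off and sometimes report something else, mostly with a low value. They report only what shows in the picture. A call takes as long as a camera call. They do not tell look-alikes from the thing itself.
- ctrl.recognise(picture, thing): "centre" ([column, row] in pixels, amid what is visible of it).
The state is a dict: "clock": time; "qpos": joint angles; "qd": joint speeds; "tau": joint torques, N m; "eef_pos": TCP position; "tool_rot": TCP orientation; "force": force on the tool from outside, world axes, zero at the start; "torque": the same for the moment, N m; "width": finger opening in mm; "gripper_force": force on a finger pad.
Only numpy, scipy, OpenCV 4.12 (cv2) and the standard library are available. Lean on these libraries where they do the work, as an engineer would, in place of code of your own. Each camera call takes 0.05 s, during which the arm holds its last target. There are 200 camera calls.

## Working session

There is one attempt and no reset: what is moved stays moved. The work goes in short steps, Python scripts to look and compute and a tool call to move; the robot and the scene stay as the last step left them, time stands still between calls to the robot, and variables do not carry over. Pictures are saved under pics/ and viewed, at most 14 in all, crops included, and the job is handed in when it is done.

Besides the shell and the picture viewer there is one more tool, called after ">>>" by a JSON object that holds its "method" and its "body", one argument or row to a line. step_arm: Moves the arm, as the interface text tells. Shift numbers are shares of 150 mm and turn numbers shares of 45 degrees, none past 1 either way. Its arguments: {"type":"object","properties":{"series":{"type":"array","items":{"type":"array","items":{"type":"array","items":{"type":"number","minimum":-1,"maximum":1}}}}},"required":["series"]}

```bash
mkdir -p pics; cat > h.py <<'E'
import numpy as np, cv2
from cell import ctrl
def save(p,n): cv2.imwrite('pics/'+n,cv2.cvtColor(p['img'],cv2.COLOR_RGB2BGR))
def back(p,uv,z):
    R=np.array(p['R']);t=np.array(p['t']);c=-R.T@t
    d=R.T@np.array([(uv[0]-p['cx'])/p['fx'],(uv[1]-p['cy'])/p['fy'],1.])
    return c+d*(z-c[2])/d[2]
def proj(p,X):
    q=np.array(p['R'])@np.array(X,float)+np.array(p['t']);return [p['fx']*q[0]/q[2]+p['cx'],p['fy']*q[1]/q[2]+p['cy']]
E
python3 - <<'E'
from h import *
for n in('top','side'):
    p=ctrl.get_image(n);save(p,n+'0.png')
    print(n,-np.array(p['R']).T@np.array(p['t']))
    for th,z in [('pot_yellow_center',52),('pot_black_center',52),('pot_white_center',52),('pot_green_center',52),('painting_rack',22),('red_peg',42)]:
        for r in ctrl.recognise(p,th)[:3]: print(th,np.round(r['centre']),round(r['score'],2),np.round(back(p,r['centre'],z)))
s=ctrl.read_state();print(s['clock'],s['eef_pos'],s['tool_rot'],s['width'])
E
```

```text
top [464.4201454  -84.67584245 970.26050147]
pot_yellow_center [171. 210.] 0.8 [630. 152.  52.]
pot_yellow_center [178. 216.] 0.73 [615. 138.  52.]
pot_black_center [205. 202.] 0.93 [645.  78.  52.]
pot_black_center [353. 167.] 0.62 [ 721. -245.   52.]
pot_white_center [242. 194.] 0.83 [662.  -2.  52.]
pot_green_center [282. 188.] 0.76 [674. -88.  52.]
pot_green_center [400. 158.] 0.71 [ 738. -350.   52.]
painting_rack [216. 286.] 0.85 [466.  56.  22.]
red_peg [129. 287.] 0.57 [465. 240.  42.]
red_peg [168. 206.] 0.55 [641. 162.  42.]
side [488.80943186 586.25866615 678.30841501]
pot_yellow_center [227. 319.] 0.66 [641. 148.  52.]
pot_black_center [233. 281.] 0.66 [648.  63.  52.]
pot_black_center [227. 188.] 0.58 [ 720. -223.   52.]
pot_white_center [232. 251.] 0.6 [666. -16.  52.]
pot_green_center [236. 220.] 0.88 [ 676. -110.   52.]
pot_green_center [227. 163.] 0.55 [ 744. -331.   52.]
painting_rack [326. 322.] 0.87 [468. 114.  22.]
painting_rack [237. 342.] 0.28 [621. 173.  22.]
red_peg [225. 320.] 0.66 [647. 143.  42.]
0.7 [ 200.0639912  -618.4722045   231.33108683] [ 3.14152243e+00 -7.62723701e-05  3.12748226e-01] 85.24592158515016
```

View pics/top0.png

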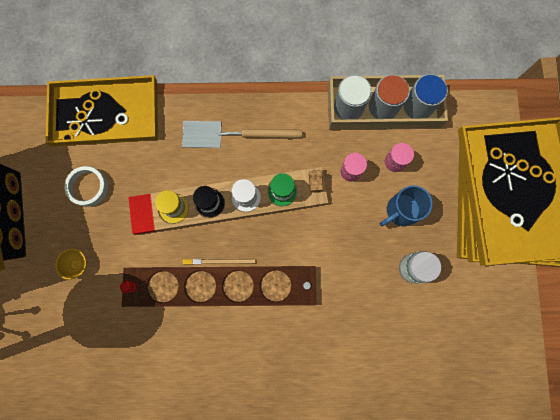

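View pics/side0.png

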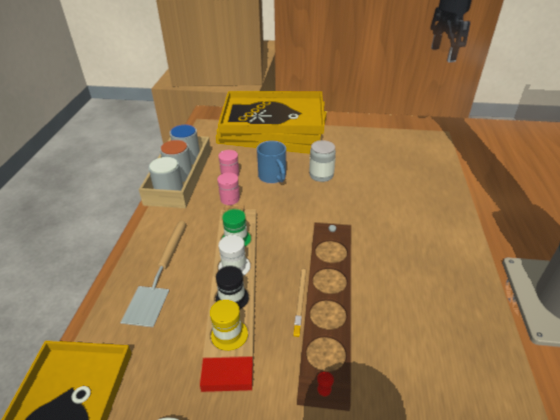

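Candidates for the pots: in the top view, yellow (170,207), black (208,201), white (244,195) and green (283,189) stand on discs of their own colours in the light rack. The pink jars (354,167) and (402,157) and the tins and jars elsewhere stand outside the rack, so they are not meant. The red-painted end is at (142,213) and the red peg at (129,287). Both are at +y, so yellow goes beside the peg. I'll check this in an enlarged crop and refine the positions.

```bash
python3 - <<'E'
from h import *
p=ctrl.get_image('top');im=p['img']
hsv=cv2.cvtColor(im,cv2.COLOR_RGB2HSV)
# seats: cork bright within dark rack
m=((hsv[...,2]>100)).astype(np.uint8)*255
m[:268]=0;m[304:]=0;m[:,:140]=0;m[:,296:]=0
n,l,st,c=cv2.connectedComponentsWithStats(m)
S=[]
for i in range(1,n):
    if st[i,4]>150:
        cn=cv2.findContours((l==i).astype(np.uint8),0,2)[0][0]
        (u,v),r=cv2.minEnclosingCircle(cn); w=back(p,c[i],17);S.append(w); print('seat',c[i],(u,v),r,st[i,4],w)
vis=cv2.resize(im[160:310,110:330],None,fx=3.5,fy=3.5,interpolation=cv2.INTER_CUBIC)
# circles through projected lid outlines: approx centres
for nm,uv in dict(y=(169,204),b=(206.5,200),w=(243.5,192),g=(282.5,187)).items():
    X=back(p,uv,85);print(nm,X)
    for z,r in((85,25),(19,32.5)):
        pts=np.array([proj(p,[X[0]+r*np.cos(a),X[1]+r*np.sin(a),z]) for a in np.linspace(0,6.28,60)])
        cv2.polylines(vis,[np.int32((pts-[109.5,159.5])*3.5)],True,(255,0,255),1)
cv2.imwrite('pics/crop1.png',vis[...,::-1])
E
```

```text
seat [164.0612855 285.6935725] (163.0, 286.1166687011719) 15.411579132080078 669 [467.66197874 171.47505289  17.        ]
seat [200.66802721 286.06258503] (200.81324768066406, 286.21685791015625) 15.547066688537598 735 [465.9113661  91.5022242  17.       ]
seat [238.40495868 285.73553719] (238.43939208984375, 285.7525329589844) 15.441485404968262 726 [465.63115144   9.15415225  17.        ]
seat [275.83857729 285.39808482] (275.94927978515625, 285.3550720214844) 15.491507530212402 731 [465.38139432 -72.48574801  17.        ]
y [635.87219017 148.1046423   85.        ]
b [643.38163544  69.81608208  85.        ]
w [659.48528819  -7.58571943  85.        ]
g [669.1582574  -89.51727601  85.        ]
```

View pics/crop1.png

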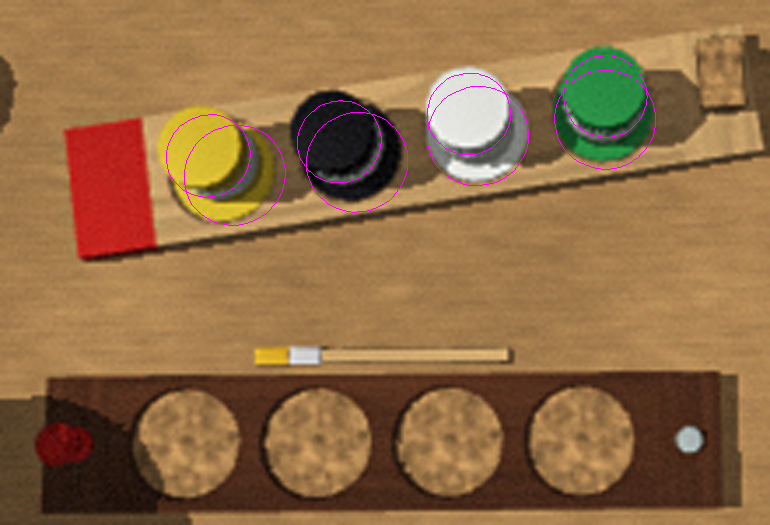

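The crop confirms the order and the peg at +y. My lid marks sit a little off, so I'll refit using the lid and disc centres read from it.

```bash
python3 - <<'E'
from h import *
p=ctrl.get_image('top');im=p['img']
lid=[(201,149),(336,135),(467,110),(604,87)];disc=[(222,172),(352,152),(477,136),(604,112)]
cr=lambda q:np.array(q)/3.5+[109.5,159.5]
L=np.array([back(p,cr(q),85) for q in lid]);D=np.array([back(p,cr(q),19) for q in disc])
print(L.round(1),D.round(1),np.linalg.norm(np.diff(L,axis=0),axis=1),np.linalg.norm(np.diff(D,axis=0),axis=1),sep='\n')
k=np.array([1.5,.5,-.5,-1.5])*82
def fit(P):
    m=P.mean(0);d=(k[:,None]*(P-m)).sum(0);a=np.arctan2(-d[0],d[1]);return m,a,m+k[:,None]*np.array([-np.sin(a),np.cos(a),0])
for P in(L,D):
    m,a,F=fit(P);print(a,F.round(1))
q=ctrl.get_image('side');vis=q['img'].copy();F=(fit(L)[2]+fit(D)[2])/2
vis2=im.copy();print(F)
s=4;sv=cv2.resize(vis[200:410,190:360],None,fx=2.8,fy=2.8);tv=cv2.resize(im[160:310,110:330],None,fx=3,fy=3)
for f in F:
  for z,r in((85,25),(19,25),(19,32.5)):
    c=[[f[0]+r*np.cos(t),f[1]+r*np.sin(t),z] for t in np.linspace(0,6.28,60)]
    cv2.polylines(sv,[np.int32((np.array([proj(q,x) for x in c])-[189.5,199.5])*2.8)],True,(255,0,255),1)
for y in (172.5,90.5,8.5,-73.5):
    c=[[465.7+34.5*np.cos(t),y+34.5*np.sin(t),22] for t in np.linspace(0,6.28,60)]
    cv2.polylines(sv,[np.int32((np.array([proj(q,x) for x in c])-[189.5,199.5])*2.8)],True,(0,255,255),1)
cv2.imwrite('pics/crop2.png',sv[...,::-1])
E
```

```text
[[640.  152.6  85. ]
 [647.5  72.   85. ]
 [661.8  -6.4  85. ]
 [674.9 -88.7  85. ]]
[[637.9 156.3  19. ]
 [649.9  73.2  19. ]
 [659.3  -7.   19. ]
 [674.1 -88.8  19. ]]
[80.93497482 79.64642901 83.33780447]
[83.98461095 80.75969257 83.08772944]
0.14698656508937757 [[638.  154.   85. ]
 [650.   72.9  85. ]
 [662.1  -8.2  85. ]
 [674.1 -89.3  85. ]]
0.14338367576458091 [[637.7 155.2  19. ]
 [649.5  74.   19. ]
 [661.2  -7.1  19. ]
 [672.9 -88.3  19. ]]
[[637.89035737 154.60909261  52.        ]
 [649.75373773  73.47193475  52.        ]
 [661.61711809  -7.66522311  52.        ]
 [673.48049845 -88.80238098  52.        ]]
```

View pics/crop2.png

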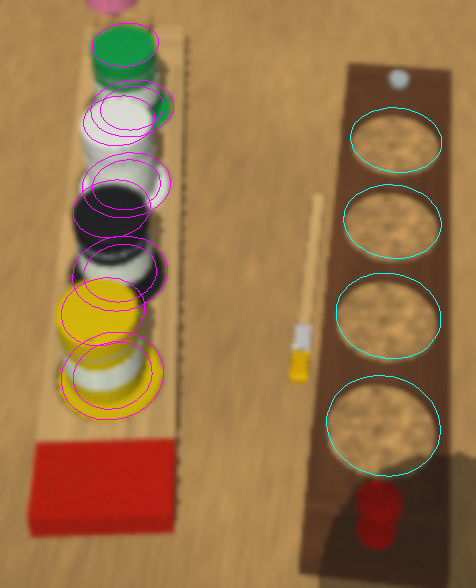

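Agreement is good in both views: the marks lie on the lids, discs and seats. Next I turn the tool and go to green, which is nearest.

```bash
cat > g.py <<'E'
import sys; from h import *
P=dict(y=(638,154),b=(649.5,73),w=(661.5,-7),g=(674,-89)); S=dict(y=172.5,b=90.5,w=8.5,g=-73.5)
def go(x,y,z,yaw):
    s=ctrl.read_state();e=np.array(s['eef_pos']);w=s['tool_rot'][2]
    d=np.array([x,y,z])-e
    f=lambda a:np.round([d@[np.cos(a),np.sin(a),0]/150,d@[np.sin(a),-np.cos(a),0]/150,-d[2]/150],3)
    print('t',s['clock'],'pos',e.round(1),'rot',np.round(s['tool_rot'],3),'w',round(s['width'],1),'gf',round(s['gripper_force'],1),'F',np.round(s['force'],1))
    print('az',round(-(yaw-w)/(np.pi/4),3),'shift now',f(w),'after turn',f(yaw))
a=sys.argv[1:]
c=a[1]; z=float(a[2])
go(*(P[c] if a[0]=='P' else (465.7,S[c])),z,1.716 if a[0]=='P' else 1.571)
E
```

>>> {"method": "step_arm", "body": {
  "series": [
    [[0,0,-0.179,0,0,0,0],[0,0,-0.179,0,0,0,0],[0,0,-0.179,0,0,0,0],[0,0,-0.179,0,0,0,0],[0,0,-0.179,0,0,0,0],[0,0,-0.179,0,0,0,0],[0,0,-0.179,0,0,0,0],[0,0,-0.179,0,0,0,0],[0,0,-0.179,0,0,0,0],[0,0,-0.179,0,0,0,0],[0,0,0,0,0,0,0]]
  ]
}}

```text
clock: 1.95
eef_pos: [199.8, -618.5, 231.2]
tool_rot: [3.141, -0.0, 1.719]
force: [-0.2, 0.5, 0.3]
width: 85.1
gripper_force: 0.0
```

>>> {"method": "step_arm", "body": {
  "series": [
    [[0,0,0,0.2,0.24,0,0],[0,0,0,0.2,0.24,0,0],[0,0,0,0.2,0.24,0,0],[0,0,0,0.2,0.24,0,0],[0,0,0,0.2,0.24,0,0],[0,0,0,0.2,0.24,0,0],[0,0,0,0.2,0.24,0,0],[0,0,0,0.2,0.24,0,0],[0,0,0,0.2,0.24,0,0],[0,0,0,0.2,0.24,0,0],[0,0,0,0.2,0.24,0,0],[0,0,0,0,0,0,0]]
  ]
}}

```text
clock: 3.15
eef_pos: [548.6, -225.2, 231.9]
tool_rot: [3.136, -0.004, 1.727]
force: [-0.3, 0.3, 0.8]
width: 85.5
gripper_force: 0.0
```

```bash
python3 g.py P g 130
```

```text
t 3.15 pos [ 548.6 -225.2  231.9] rot [ 3.136 -0.004  1.727] w 85.5 gf 0.0 F [-0.3  0.3  0.8]
az 0.013 shift now [0.767 0.967 0.68 ] after turn [0.778 0.959 0.68 ]
```

>>> {"method": "step_arm", "body": {
  "series": [
    [[0,0,0,0.155,0.193,0,0],[0,0,0,0.155,0.193,0,0],[0,0,0,0.155,0.193,0,0],[0,0,0,0.155,0.193,0,0],[0,0,0,0.155,0.193,0,0],[0,0,0,0,0,0.22,0],[0,0,0,0,0,0.22,0],[0,0,0,0,0,0.22,0],[0,0,0,0,0,0,0],[0,0,0,0,0,0,0]]
  ]
}}

```text
clock: 4.15
eef_pos: [669.2, -97.6, 132.6]
tool_rot: [-3.141, -0.0, 1.717]
force: [0.6, 0.7, 0.0]
width: 85.5
gripper_force: 0.0
```

```bash
python3 g.py P g 43; python3 -c "
from h import *
p=ctrl.get_image('top');save(p,'t3.png')
q=ctrl.get_image('side')
a=cv2.resize(p['img'][110:310,110:390],None,fx=1.4,fy=1.4);b=cv2.resize(q['img'][110:310,110:390],None,fx=1.4,fy=1.4)
cv2.imwrite('pics/c3.png',np.hstack([a,b])[...,::-1])"
```

```text
t 4.15 pos [669.2 -97.6 132.6] rot [-3.141 -0.     1.717] w 85.5 gf 0.0 F [0.6 0.7 0. ]
az 0.001 shift now [0.052 0.04  0.597] after turn [0.052 0.04  0.597]
```

View pics/c3.png

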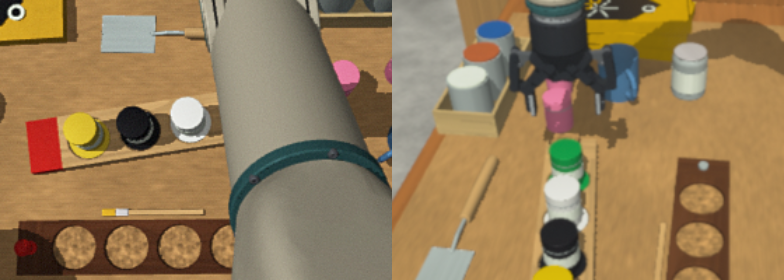

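```bash
python3 -c "
from h import *
q=ctrl.get_image('side');s=ctrl.read_state()
for X in ([669,-97.6,132.6],[669-42,-97.6-6,145],[669+42,-97.6+6,145]):
  u=proj(q,X);print(u,(np.array(u)-110)*1.4+[392,0])"
```

```text
[np.float64(235.46668503404297), np.float64(195.09031554239516)] [567.65335905 119.12644176]
[np.float64(255.86716877606193), np.float64(189.82334845187236)] [596.21403629 111.75268783]
[np.float64(214.09323543530263), np.float64(190.72559570931568)] [537.73052961 113.01583399]
```

The projected tool position matches the picture, with the fingers straddling green's line. I'll correct and descend.

>>> {"method": "step_arm", "body": {
  "series": [
    [[0,0,0,0.052,0.04,0,0],[0,0,0,0,0,0.12,0],[0,0,0,0,0,0.12,0],[0,0,0,0,0,0.12,0],[0,0,0,0,0,0.12,0],[0,0,0,0,0,0.117,0],[0,0,0,0,0,0,0],[0,0,0,0,0,0,0]]
  ]
}}

```text
clock: 5.1
eef_pos: [674.4, -88.4, 43.1]
tool_rot: [3.141, -0.0, 1.719]
force: [-0.7, -0.6, -0.6]
width: 85.4
gripper_force: 0.0
```

```bash
python3 g.py P g 43
```

```text
t 5.1 pos [674.4 -88.4  43.1] rot [ 3.141 -0.     1.719] w 85.4 gf 0.0 F [-0.7 -0.6 -0.6]
az 0.004 shift now [-0.003 -0.003  0.001] after turn [-0.003 -0.003  0.001]
```

>>> {"method": "step_arm", "body": {
  "series": [
    [[0,0,0,0,0,0,1],[0,0,0,0,0,0,1],[0,0,0,0,0,0,1],[0,0,0,0,0,0,1],[0,0,0,0,0,0,1],[0,0,0,0,0,0,1],[0,0,0,0,0,0,1],[0,0,0,0,0,0,1]]
  ]
}}

```text
clock: 5.9
eef_pos: [675.0, -88.9, 44.2]
tool_rot: [3.139, 0.001, 1.718]
force: [-0.6, -0.1, 6.8]
width: 48.8
gripper_force: 62.6
```

>>> {"method": "step_arm", "body": {
  "series": [
    [[0,0,0,0,0,-0.05,1],[0,0,0,0,0,-0.12,1],[0,0,0,0,0,-0.16,1],[0,0,0,0,0,-0.16,1],[0,0,0,0,0,-0.12,1],[0,0,0,0,0,0,1],[0,0,0.09,0,0,0,1],[0,0,0.09,0,0,0,1],[0,0,0,0,0,0,1],[0,0,0,0,0,0,1]]
  ]
}}

```text
clock: 6.9
eef_pos: [673.5, -88.8, 133.7]
tool_rot: [-3.14, -0.0, 1.579]
force: [-0.5, -0.4, -2.3]
width: 48.7
gripper_force: 62.3
```

```bash
python3 g.py S g 130
```

```text
t 6.9 pos [673.5 -88.8 133.7] rot [-3.14  -0.     1.579] w 48.7 gf 62.3 F [-0.5 -0.4 -2.3]
az 0.01 shift now [ 0.113 -1.384  0.025] after turn [ 0.102 -1.385  0.025]
```

Green is held, with about 1.6 N more load. On to its seat.

>>> {"method": "step_arm", "body": {
  "series": [
    [[0,0,0.01,0.02,-0.1,0,1],[0,0,0,0.02,-0.2,0,1],[0,0,0,0.02,-0.25,0,1],[0,0,0,0.02,-0.25,0,1],[0,0,0,0.02,-0.25,0,1],[0,0,0,0,-0.2,0,1],[0,0,0,0,-0.135,0,1],[0,0,0,0,0,0,1],[0,0,0,0,0,0,1],[0,0,0,0,0,0,1]]
  ]
}}

```text
clock: 7.9
eef_pos: [467.8, -73.6, 134.5]
tool_rot: [3.14, -0.0, 1.57]
force: [-0.4, -0.1, -2.3]
width: 48.8
gripper_force: 62.6
```

```bash
python3 g.py S g 41
```

```text
t 7.9 pos [467.8 -73.6 134.5] rot [ 3.14 -0.    1.57] w 48.8 gf 62.6 F [-0.4 -0.1 -2.3]
az -0.001 shift now [ 0.001 -0.014  0.623] after turn [ 0.001 -0.014  0.623]
```

>>> {"method": "step_arm", "body": {
  "series": [
    [[0,0,0,0,-0.014,0.08,1],[0,0,0,0,0,0.12,1],[0,0,0,0,0,0.12,1],[0,0,0,0,0,0.12,1],[0,0,0,0,0,0.08,1],[0,0,0,0,0,0.04,1],[0,0,0,0,0,0.03,1],[0,0,0,0,0,0.02,1],[0,0,0,0,0,0.012,1],[0,0,0,0,0,0,1],[0,0,0,0,0,0,1]]
  ]
}}

```text
clock: 9.0
eef_pos: [464.4, -73.7, 41.3]
tool_rot: [3.141, 0.0, 1.569]
force: [-0.2, 0.3, -2.0]
width: 49.0
gripper_force: 62.5
```

>>> {"method": "step_arm", "body": {
  "series": [
    [[0,0,0,0,0,0.01,1],[0,0,0,0,0,0.003,1],[0,0,0,0,0,0,1]]
  ]
}}

```text
clock: 9.3
eef_pos: [464.4, -73.7, 41.0]
tool_rot: [3.14, 0.001, 1.569]
force: [-2.7, 0.4, 19.9]
width: 49.0
gripper_force: 64.7
```

It is seated: 20 N of contact. Release, then rise.

>>> {"method": "step_arm", "body": {
  "series": [
    [[0,0,0,0,0,-0.007,1],[0,0,0,0,0,0,0],[0,0,0,0,0,0,0],[0,0,0,0,0,0,0],[0,0,0,0,0,0,0],[0,0,0,0,0,0,0],[0,0,0,0,0,0,0],[0,0,0,0,0,-0.1,0],[0,0,0,0,0,-0.2,0],[0,0,0,0,0,-0.2,0],[0,0,0,0,0,-0.1,0],[0,0,0,0,0,0,0]]
  ]
}}

```text
clock: 10.5
eef_pos: [465.5, -73.9, 131.9]
tool_rot: [3.137, 0.001, 1.569]
force: [0.8, 0.5, 0.2]
width: 85.4
gripper_force: 0.0
```

```bash
python3 g.py P w 130
```

```text
t 10.5 pos [465.5 -73.9 131.9] rot [3.137e+00 1.000e-03 1.569e+00] w 85.4 gf 0.0 F [0.8 0.5 0.2]
az -0.187 shift now [0.448 1.306 0.013] after turn [0.252 1.357 0.013]
```

>>> {"method": "step_arm", "body": {
  "series": [
    [[0,0,-0.094,0,0,0,0],[0,0,-0.094,0,0,0,0],[0,0,0,0.042,0.226,0,0],[0,0,0,0.042,0.226,0,0],[0,0,0,0.042,0.226,0,0],[0,0,0,0.042,0.226,0,0],[0,0,0,0.042,0.226,0,0],[0,0,0,0.042,0.226,0,0],[0,0,0,0,0,0,0],[0,0,0,0,0,0,0]]
  ]
}}

```text
clock: 11.5
eef_pos: [658.9, -6.2, 128.1]
tool_rot: [-3.139, -0.0, 1.718]
force: [-0.3, -0.0, 0.1]
width: 85.5
gripper_force: 0.0
```

```bash
python3 g.py P w 43; python3 -c "
from h import *
q=ctrl.get_image('side')
cv2.imwrite('pics/c4.png',q['img'][...,::-1])"
```

```text
t 11.5 pos [658.9  -6.2 128.1] rot [-3.139 -0.     1.718] w 85.5 gf 0.0 F [-0.3 -0.   0.1]
az 0.002 shift now [-0.008  0.016  0.567] after turn [-0.008  0.016  0.567]
```

View pics/c4.png

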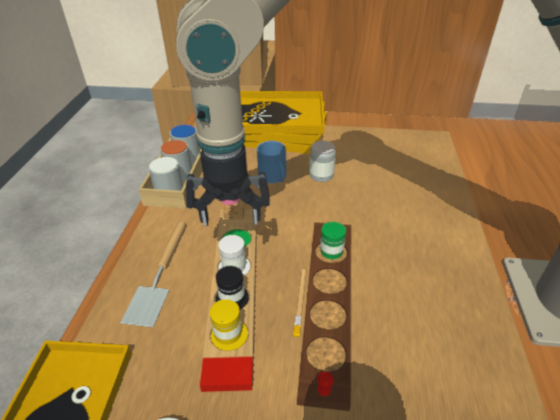

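Green stands upright in the far seat at (332,242). White at (232,255) is next.

>>> {"method": "step_arm", "body": {
  "series": [
    [[0,0,0,-0.008,0.016,0,0],[0,0,0,0,0,0.12,0],[0,0,0,0,0,0.12,0],[0,0,0,0,0,0.12,0],[0,0,0,0,0,0.12,0],[0,0,0,0,0,0.087,0],[0,0,0,0,0,0,0],[0,0,0,0,0,0,0]]
  ]
}}

```text
clock: 12.35
eef_pos: [662.4, -7.7, 45.3]
tool_rot: [3.141, 0.0, 1.717]
force: [-1.1, -1.2, 0.0]
width: 85.5
gripper_force: 0.0
```

>>> {"method": "step_arm", "body": {
  "series": [
    [[0,0,0,0,0,0,1],[0,0,0,0,0,0,1],[0,0,0,0,0,0,1],[0,0,0,0,0,0,1],[0,0,0,0,0,0,1],[0,0,0,0,0,0,1],[0,0,0,0,0,0,1],[0,0,0,0,0,0,1]]
  ]
}}

```text
clock: 13.15
eef_pos: [663.2, -7.4, 46.3]
tool_rot: [3.14, 0.0, 1.717]
force: [-0.6, -0.8, 6.3]
width: 48.9
gripper_force: 62.0
```

>>> {"method": "step_arm", "body": {
  "series": [
    [[0,0,0,0,0,-0.05,1],[0,0,0,0,0,-0.12,1],[0,0,0,0,0,-0.16,1],[0,0,0,0,0,-0.16,1],[0,0,0,0,0,-0.12,1],[0,0,0,0,0,0,1],[0,0,0.093,0,0,0,1],[0,0,0.093,0,0,0,1],[0,0,0,0,0,0,1],[0,0,0,0,0,0,1]]
  ]
}}

```text
clock: 14.15
eef_pos: [661.7, -7.5, 135.5]
tool_rot: [-3.14, 0.0, 1.573]
force: [0.0, -0.9, -1.8]
width: 48.6
gripper_force: 62.3
```

```bash
python3 g.py S w 130
```

```text
t 14.15 pos [661.7  -7.5 135.5] rot [-3.14   0.     1.573] w 48.6 gf 62.3 F [ 0.  -0.9 -1.8]
az 0.002 shift now [ 0.109 -1.306  0.037] after turn [ 0.107 -1.307  0.037]
```

>>> {"method": "step_arm", "body": {
  "series": [
    [[0,0,0.002,0.02,-0.1,0,1],[0,0,0,0.02,-0.2,0,1],[0,0,0,0.02,-0.25,0,1],[0,0,0,0.02,-0.25,0,1],[0,0,0,0.027,-0.25,0,1],[0,0,0,0,-0.157,0,1],[0,0,0,0,-0.1,0,1],[0,0,0,0,0,0,1],[0,0,0,0,0,0,1],[0,0,0,0,0,0,1]]
  ]
}}

```text
clock: 15.15
eef_pos: [468.0, 9.0, 136.6]
tool_rot: [3.14, -0.001, 1.57]
force: [1.1, 0.6, -2.2]
width: 48.8
gripper_force: 62.6
```

```bash
python3 g.py S w 43
```

```text
t 15.15 pos [468.    9.  136.6] rot [ 3.14e+00 -1.00e-03  1.57e+00] w 48.8 gf 62.6 F [ 1.1  0.6 -2.2]
az -0.002 shift now [-0.003 -0.015  0.624] after turn [-0.003 -0.015  0.624]
```

>>> {"method": "step_arm", "body": {
  "series": [
    [[0,0,0,-0.003,-0.015,0.08,1],[0,0,0,0,0,0.12,1],[0,0,0,0,0,0.12,1],[0,0,0,0,0,0.12,1],[0,0,0,0,0,0.08,1],[0,0,0,0,0,0.04,1],[0,0,0,0,0,0.03,1],[0,0,0,0,0,0.02,1],[0,0,0,0,0,0.015,1],[0,0,0,0,0,0,1],[0,0,0,0,0,0,1]]
  ]
}}

```text
clock: 16.25
eef_pos: [464.6, 8.4, 43.2]
tool_rot: [3.14, -0.0, 1.569]
force: [-0.3, 0.1, 0.6]
width: 48.7
gripper_force: 62.6
```

>>> {"method": "step_arm", "body": {
  "series": [
    [[0,0,0,0,0,0.005,1],[0,0,0,0,0,0,1]]
  ]
}}

```text
clock: 16.45
eef_pos: [464.6, 8.5, 43.2]
tool_rot: [3.14, 0.0, 1.569]
force: [-1.8, 0.8, 12.3]
width: 49.0
gripper_force: 63.9
```

>>> {"method": "step_arm", "body": {
  "series": [
    [[0,0,0,0,0,-0.004,1],[0,0,0,0,0,0,0],[0,0,0,0,0,0,0],[0,0,0,0,0,0,0],[0,0,0,0,0,0,0],[0,0,0,0,0,0,0],[0,0,0,0,0,0,0],[0,0,0,0,0,-0.1,0],[0,0,0,0,0,-0.2,0],[0,0,0,0,0,-0.2,0],[0,0,0,0,0,-0.1,0],[0,0,0,0,0,0,0]]
  ]
}}

```text
clock: 17.65
eef_pos: [465.5, 8.4, 134.5]
tool_rot: [3.137, -0.0, 1.569]
force: [-0.3, -0.3, -0.5]
width: 85.3
gripper_force: 0.0
```

```bash
python3 g.py P b 130
```

```text
t 17.65 pos [465.5   8.4 134.5] rot [ 3.137 -0.     1.569] w 85.3 gf 0.0 F [-0.3 -0.3 -0.5]
az -0.187 shift now [0.433 1.226 0.03 ] after turn [0.249 1.276 0.03 ]
```

>>> {"method": "step_arm", "body": {
  "series": [
    [[0,0,-0.094,0,0,0,0],[0,0,-0.094,0,0,0,0],[0,0,0,0.041,0.213,0,0],[0,0,0,0.041,0.213,0,0],[0,0,0,0.041,0.213,0,0],[0,0,0,0.041,0.213,0,0],[0,0,0,0.041,0.213,0,0],[0,0,0,0.041,0.213,0,0],[0,0,0,0,0,0,0],[0,0,0,0,0,0,0],[0,0,0,0,0,0,0]]
  ]
}}

```text
clock: 18.75
eef_pos: [646.7, 72.1, 131.4]
tool_rot: [-3.138, 0.001, 1.717]
force: [0.2, 0.3, 0.3]
width: 85.5
gripper_force: 0.0
```

```bash
python3 g.py P b 43
```

```text
t 18.75 pos [646.7  72.1 131.4] rot [-3.138e+00  1.000e-03  1.717e+00] w 85.5 gf 0.0 F [0.2 0.3 0.3]
az 0.001 shift now [0.003 0.02  0.59 ] after turn [0.003 0.02  0.59 ]
```

>>> {"method": "step_arm", "body": {
  "series": [
    [[0,0,0,0.003,0.02,0,0],[0,0,0,0,0,0.12,0],[0,0,0,0,0,0.12,0],[0,0,0,0,0,0.12,0],[0,0,0,0,0,0.12,0],[0,0,0,0,0,0.11,0],[0,0,0,0,0,0,0],[0,0,0,0,0,0,0]]
  ]
}}

```text
clock: 19.55
eef_pos: [651.2, 73.6, 44.2]
tool_rot: [-3.141, 0.0, 1.717]
force: [0.3, -0.1, 0.2]
width: 85.9
gripper_force: 0.0
```

>>> {"method": "step_arm", "body": {
  "series": [
    [[0,0,0,0,0,0,1],[0,0,0,0,0,0,1],[0,0,0,0,0,0,1],[0,0,0,0,0,0,1],[0,0,0,0,0,0,1],[0,0,0,0,0,0,1],[0,0,0,0,0,0,1],[0,0,0,0,0,0,1]]
  ]
}}

```text
clock: 20.35
eef_pos: [652.0, 73.8, 45.4]
tool_rot: [3.14, 0.0, 1.717]
force: [-0.7, -1.4, 5.8]
width: 48.4
gripper_force: 62.6
```

>>> {"method": "step_arm", "body": {
  "series": [
    [[0,0,0,0,0,-0.05,1],[0,0,0,0,0,-0.12,1],[0,0,0,0,0,-0.16,1],[0,0,0,0,0,-0.16,1],[0,0,0,0,0,-0.12,1],[0,0,0,0,0,0,1],[0,0,0.093,0,0,0,1],[0,0,0.093,0,0,0,1],[0,0,0,0,0,0,1],[0,0,0,0,0,0,1]]
  ]
}}

```text
clock: 21.35
eef_pos: [650.6, 73.7, 134.6]
tool_rot: [-3.14, 0.0, 1.573]
force: [-0.3, 0.8, -1.5]
width: 48.6
gripper_force: 62.2
```

```bash
python3 g.py S b 130
```

```text
t 21.35 pos [650.6  73.7 134.6] rot [-3.14   0.     1.573] w 48.6 gf 62.2 F [-0.3  0.8 -1.5]
az 0.003 shift now [ 0.115 -1.232  0.031] after turn [ 0.112 -1.232  0.031]
```

>>> {"method": "step_arm", "body": {
  "series": [
    [[0,0,0.003,0.02,-0.1,0,1],[0,0,0,0.02,-0.2,0,1],[0,0,0,0.02,-0.25,0,1],[0,0,0,0.025,-0.25,0,1],[0,0,0,0.027,-0.2,0,1],[0,0,0,0,-0.132,0,1],[0,0,0,0,-0.1,0,1],[0,0,0,0,0,0,1],[0,0,0,0,0,0,1],[0,0,0,0,0,0,1]]
  ]
}}

```text
clock: 22.35
eef_pos: [468.0, 91.0, 135.7]
tool_rot: [3.14, -0.001, 1.569]
force: [-1.1, -0.2, -1.9]
width: 48.5
gripper_force: 62.5
```

```bash
python3 g.py S b 42.3
```

```text
t 22.35 pos [468.   91.  135.7] rot [ 3.140e+00 -1.000e-03  1.569e+00] w 48.5 gf 62.5 F [-1.1 -0.2 -1.9]
az -0.003 shift now [-0.004 -0.015  0.622] after turn [-0.004 -0.015  0.622]
```

>>> {"method": "step_arm", "body": {
  "series": [
    [[0,0,0,-0.004,-0.01,0.08,1],[0,0,0,0,0,0.12,1],[0,0,0,0,0,0.12,1],[0,0,0,0,0,0.12,1],[0,0,0,0,0,0.08,1],[0,0,0,0,0,0.04,1],[0,0,0,0,0,0.03,1],[0,0,0,0,0,0.02,1],[0,0,0,0,0,0.014,1],[0,0,0,0,0,0,1],[0,0,0,0,0,0.004,1],[0,0,0,0,0,0,1]]
  ]
}}

```text
clock: 23.55
eef_pos: [465.5, 90.4, 42.3]
tool_rot: [3.14, -0.0, 1.569]
force: [-0.9, -0.3, 5.7]
width: 48.7
gripper_force: 63.2
```

In contact with the seat floor (5.7 N). Release.

>>> {"method": "step_arm", "body": {
  "series": [
    [[0,0,0,0,0,-0.001,1],[0,0,0,0,0,0,0],[0,0,0,0,0,0,0],[0,0,0,0,0,0,0],[0,0,0,0,0,0,0],[0,0,0,0,0,0,0],[0,0,0,0,0,0,0],[0,0,0,0,0,-0.1,0],[0,0,0,0,0,-0.2,0],[0,0,0,0,0,-0.2,0],[0,0,0,0,0,-0.1,0],[0,0,0,0,0,0,0]]
  ]
}}

```text
clock: 24.75
eef_pos: [466.4, 90.6, 133.4]
tool_rot: [3.137, -0.001, 1.568]
force: [-0.2, 0.1, -0.3]
width: 85.2
gripper_force: 0.0
```

```bash
python3 g.py P y 130
```

```text
t 24.75 pos [466.4  90.6 133.4] rot [ 3.137e+00 -1.000e-03  1.568e+00] w 85.2 gf 0.0 F [-0.2  0.1 -0.3]
az -0.188 shift now [0.426 1.143 0.023] after turn [0.253 1.193 0.023]
```

>>> {"method": "step_arm", "body": {
  "series": [
    [[0,0,-0.094,0,0,0,0],[0,0,-0.094,0,0,0,0],[0,0,0,0.042,0.199,0,0],[0,0,0,0.042,0.199,0,0],[0,0,0,0.042,0.199,0,0],[0,0,0,0.042,0.199,0,0],[0,0,0,0.042,0.199,0,0],[0,0,0,0.042,0.199,0,0],[0,0,0,0,0,0,0],[0,0,0,0,0,0,0],[0,0,0,0,0,0,0]]
  ]
}}

```text
clock: 25.85
eef_pos: [635.1, 153.0, 130.4]
tool_rot: [-3.139, 0.001, 1.717]
force: [-0.4, -0.0, -0.0]
width: 85.2
gripper_force: 0.0
```

```bash
python3 g.py P y 43
```

```text
t 25.85 pos [635.1 153.  130.4] rot [-3.139e+00  1.000e-03  1.717e+00] w 85.2 gf 0.0 F [-0.4 -0.  -0. ]
az 0.001 shift now [0.004 0.02  0.583] after turn [0.004 0.02  0.583]
```

>>> {"method": "step_arm", "body": {
  "series": [
    [[0,0,0,0.004,0.015,0,0],[0,0,0,0,0,0.12,0],[0,0,0,0,0,0.12,0],[0,0,0,0,0,0.12,0],[0,0,0,0,0,0.12,0],[0,0,0,0,0,0.103,0],[0,0,0,0,0,0,0],[0,0,0,0,0,0,0]]
  ]
}}

```text
clock: 26.65
eef_pos: [638.8, 154.6, 44.3]
tool_rot: [-3.142, -0.0, 1.716]
force: [-0.1, 0.9, 0.8]
width: 85.4
gripper_force: 0.0
```

>>> {"method": "step_arm", "body": {
  "series": [
    [[0,0,0,0,0,0,1],[0,0,0,0,0,0,1],[0,0,0,0,0,0,1],[0,0,0,0,0,0,1],[0,0,0,0,0,0,1],[0,0,0,0,0,0,1],[0,0,0,0,0,0,1],[0,0,0,0,0,0,1]]
  ]
}}

```text
clock: 27.45
eef_pos: [640.2, 155.0, 45.6]
tool_rot: [3.139, -0.0, 1.716]
force: [0.8, -0.8, 5.7]
width: 48.7
gripper_force: 62.0
```

>>> {"method": "step_arm", "body": {
  "series": [
    [[0,0,0,0,0,-0.05,1],[0,0,0,0,0,-0.12,1],[0,0,0,0,0,-0.16,1],[0,0,0,0,0,-0.16,1],[0,0,0,0,0,-0.12,1],[0,0,0,0,0,0,1],[0,0,0.093,0,0,0,1],[0,0,0.093,0,0,0,1],[0,0,0,0,0,0,1],[0,0,0,0,0,0,1]]
  ]
}}

```text
clock: 28.45
eef_pos: [638.1, 154.4, 134.6]
tool_rot: [-3.14, 0.001, 1.572]
force: [0.7, -0.9, -2.2]
width: 48.7
gripper_force: 62.3
```

```bash
python3 g.py S y 130
```

```text
t 28.45 pos [638.1 154.4 134.6] rot [-3.140e+00  1.000e-03  1.572e+00] w 48.7 gf 62.3 F [ 0.7 -0.9 -2.2]
az 0.001 shift now [ 0.122 -1.149  0.03 ] after turn [ 0.121 -1.149  0.03 ]
```

>>> {"method": "step_arm", "body": {
  "series": [
    [[0,0,0.001,0.02,-0.1,0,1],[0,0,0,0.025,-0.2,0,1],[0,0,0,0.025,-0.22,0,1],[0,0,0,0.025,-0.22,0,1],[0,0,0,0.026,-0.2,0,1],[0,0,0,0,-0.12,0,1],[0,0,0,0,-0.089,0,1],[0,0,0,0,0,0,1],[0,0,0,0,0,0,1],[0,0,0,0,0,0,1]]
  ]
}}

```text
clock: 29.45
eef_pos: [467.8, 173.0, 135.6]
tool_rot: [3.14, -0.001, 1.569]
force: [0.3, -0.3, -2.7]
width: 48.7
gripper_force: 62.6
```

```bash
python3 g.py S y 42.5
```

```text
t 29.45 pos [467.8 173.  135.6] rot [ 3.140e+00 -1.000e-03  1.569e+00] w 48.7 gf 62.6 F [ 0.3 -0.3 -2.7]
az -0.002 shift now [-0.004 -0.014  0.621] after turn [-0.003 -0.014  0.621]
```

>>> {"method": "step_arm", "body": {
  "series": [
    [[0,0,0,-0.003,-0.01,0.08,1],[0,0,0,0,0,0.12,1],[0,0,0,0,0,0.12,1],[0,0,0,0,0,0.12,1],[0,0,0,0,0,0.08,1],[0,0,0,0,0,0.04,1],[0,0,0,0,0,0.03,1],[0,0,0,0,0,0.02,1],[0,0,0,0,0,0.014,1],[0,0,0,0,0,0,1],[0,0,0,0,0,0.003,1],[0,0,0,0,0,0,1]]
  ]
}}

```text
clock: 30.65
eef_pos: [465.5, 172.7, 42.5]
tool_rot: [3.14, -0.0, 1.569]
force: [-0.8, -0.2, 5.2]
width: 48.7
gripper_force: 63.4
```

Release, rise, and move well clear.

>>> {"method": "step_arm", "body": {
  "series": [
    [[0,0,0,0,0,-0.001,1],[0,0,0,0,0,0,0],[0,0,0,0,0,0,0],[0,0,0,0,0,0,0],[0,0,0,0,0,0,0],[0,0,0,0,0,0,0],[0,0,0,0,0,0,0],[0,0,0,0,0,-0.1,0],[0,0,0,0,0,-0.2,0],[0,0,0,0,0,-0.2,0],[0,0,0,0,0,-0.2,0],[0,0,0,0,0,-0.2,0]]
  ]
}}

```text
clock: 31.85
eef_pos: [464.7, 172.4, 177.9]
tool_rot: [-3.141, 0.0, 1.569]
force: [0.2, 0.6, -0.4]
width: 85.4
gripper_force: 0.0
```

>>> {"method": "step_arm", "body": {
  "series": [
    [[0,0,0,0.15,0,-0.1,0],[0,0,0,0.2,0,0,0],[0,0,0,0.2,0,0,0],[0,0,0,0.2,0,0,0],[0,0,0,0.2,0,0,0],[0,0,0,0.2,0,0,0],[0,0,0,0.2,0,0,0],[0,0,0,0.1,0,0,0],[0,0,0,0,0,0,0],[0,0,0,0,0,0,0],[0,0,0,0,0,0,0]]
  ]
}}

```text
clock: 32.95
eef_pos: [465.9, 387.7, 191.5]
tool_rot: [-3.142, 0.002, 1.567]
force: [0.2, -1.0, 0.5]
width: 85.5
gripper_force: 0.0
```

```bash
python3 - <<'E'
from h import *
P=ctrl.get_image('top');q=ctrl.get_image('side')
for p in (P,q):
  im=p['img']
  for y in (172.5,90.5,8.5,-73.5):
    for z in (82,):
      c=[[465.7+25*np.cos(t),y+25*np.sin(t),z] for t in np.linspace(0,6.28,60)]
      cv2.polylines(im,[np.int32(np.array([proj(p,x) for x in c]))],True,(255,0,255),1)
a=cv2.resize(P['img'][160:320,100:340],(400,267));b=q['img'][140:420,180:400]
b=cv2.resize(b,(400,509));o=np.zeros((509,800,3),np.uint8);o[:267,:400]=a;o[:,400:]=b
cv2.imwrite('pics/c5.png',o[...,::-1])
E
```

```text
(no output)
```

View pics/c5.png

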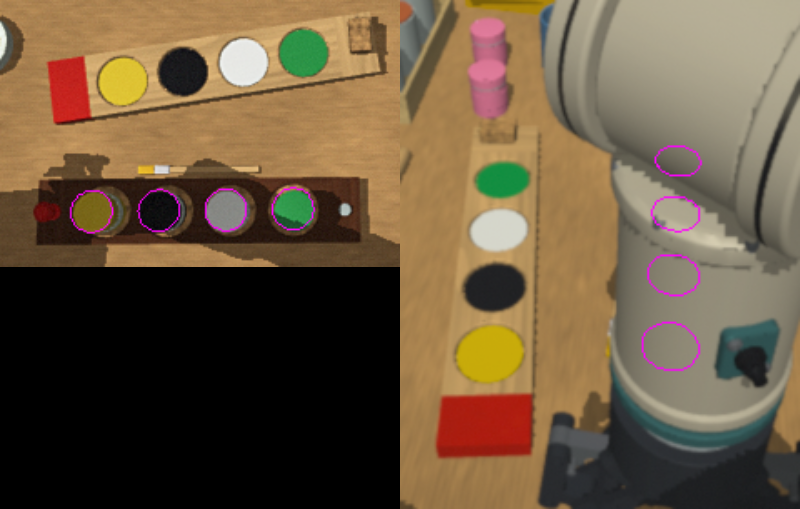

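All four pots stand upright and centred in the seats in the top view. From the peg the order is yellow, black, white, green, which matches the discs. The lids fall within a pixel or two of their expected circles, and the arm touches nothing.

```bash
python3 -c "
from cell import ctrl
print(ctrl.finish_job())"
```

```text
the job is handed in; nothing more can be done
None
```

I moved all four pots to the painting rack in order from the red peg: yellow, black, white, green. The last top view shows them upright in their seats with the gripper clear. I handed the job in at about 33 s; no verdict was returned.

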